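# Hold a tablet-press punch down in the V-rest for a run-out reading

### The job

Take the thick punch (the thickest of the three lying on the wire rest) and lay it gently in the V-rest of the run-out fixture, its barrel bedded along both V-supports and its narrow tip beside the dial indicator's stylus, so that I can wind the stylus in and read it. Finish while still holding it there, pressed firmly down with 10 to 20 N on top of its own weight, so that it bears on both sides of the V to the end. Do not touch the indicator, and leave the other things where they are.

Things in the scene. Friction and masses are not known exactly. Their poses are not given: they have to be found in the camera images.
- punch: The thick steel tablet-press punch, 0.34 to 0.44 kg, lying level. Origin on its axis mid-barrel, about its centre of mass; x axis from head to tip (y, z turn as it rolls). Barrel 25.4 mm diameter, x -45 to +45 mm; behind it a neck (18 mm) and a head (32 mm diameter) ending at x -65.5 mm; in front a narrow round tip, 16 mm diameter, ending at x 68 mm.
- punch_tip (a point): Centre of the end face of the thick punch's tip, on its axis, 68 mm from the origin.
- rest: Fixed rest of 5 mm steel wire; origin on the bench under its centre. Zigzag rails at x -30 and +30 mm, 50 mm tall (55 mm clear between them, bare bench below), form notches at y -54, 0, +54 mm. A punch lies in each, along x, tip to +x; the thick one's axis is 49.6 mm above the bench.
- thin_punch_1: A thinner punch on the rest, barrel 19 mm diameter and 90 mm long, head 25 mm, tip 10 mm, axis 45.9 mm above the bench; origin mid-barrel on the axis, x head to tip. Leave it.
- thin_punch_2: Another thinner punch like thin_punch_1. Leave it.
- fixture: Run-out fixture, fixed: flat base 215 x 120 x 18 mm with two V-supports. Origin on the bench midway between them; x along the V towards the indicator end, z up. Supports 62 mm wide, 58 mm tall above the bench, at x -40 to -28 and +28 to +40 mm; between them 56 mm are open down to the base. Each has a 90 degree V, vertex down, lined with wear strips.
- v_mid (a point): Point midway between the supports on the seated thick punch's axis line: 60 mm above the bench, x and y of the fixture's origin; axes as the fixture's. The seated punch lies along this frame's x. A punch set down free in the V settles onto both sides by its weight.
- strip_left: Rigid wear strips, 12 x 18 mm, on the +y side of both V-supports, facing up and inward at 45 degrees (origin and axes as the fixture's): one contact line of the seated barrel. The punch's own weight puts under 3.1 N on them.
- strip_right: The same on the -y side: the other contact line.
- indicator: Delicate lever-type dial test indicator at the fixture's +x end on its -y side (origin and axes as the fixture's): column 12 mm diameter, 113 mm tall above the bench, at x 100, y -44 mm; body and 30 mm dial at x 45 to 75, y -34 to -71 mm, up to 83 mm above the bench. Not to be touched.
- stylus (a point): Centre of the indicator's 3 mm stylus ball, at x 60, y -17.5, z 60 mm of the fixture; axes as the fixture's. It is backed off 8 mm to the side of a seated punch's tip. With mid-barrel on v_mid the tip's end face lies 8 mm beyond it in x.
- vial: Glass vial of capsules with a black cap, 38 mm diameter, 77 mm tall, standing; origin under its centre. Leave it.

How it is judged:
On the way:
1. the thick punch is lifted clear of the wire rest in the fingers (height (world z) of punch above 0.075 m and contact force between punch and rest below 0.05 N and contact force between punch and the fingers above 1 N), for 0.2 s.
At the end, for the whole second after the job is handed in: The thick punch rests in the V: axis within 2.5 mm sideways, 3 mm in height and 2 degrees of the seated line, tip face 1 to 16 mm beyond the stylus, still, and the fingers press it down with more than 4 N on the strips of each side (weight alone gives under 3.1 N) (y of punch in the frame of v_mid between -0.0025 and 0.0025 m and z of punch in the frame of v_mid between -0.003 and 0.0025 m and angle between the x axis of punch and the x axis of fixture, either way round below 0.035 rad and x of punch_tip in the frame of stylus between 0.001 and 0.016 m and contact force between punch and strip_left above 4 N and contact force between punch and strip_right above 4 N and linear speed of punch below 0.01 m/s and contact force between punch and the fingers above 2 N); the arm keeps its last pose, push and grip.
It fails at once if the indicator is touched (contact force between indicator and anything else above 0.5 N).
It fails at once if the thick punch is dropped or slammed into the fixture (more than 80 N) (contact force between punch and fixture above 80 N).
It fails at once if another thing is moved by more than 15 mm (distance of any of thin_punch_1, thin_punch_2, vial from where it was at the start of the episode above 0.015 m).
It also fails if it takes over 58 s, if anything falls off the work surface, if the arm or the gripper's body presses on something with over 40 N, if the wrist force passes 120 N, or if a joint passes its speed limit or range.

### The arm

A 6-joint arm with a two-finger parallel gripper is mounted at the origin on the work surface. World frame = base frame: x ahead of the robot, y to its left, z up, the work surface at z = 0. Lengths are in m, angles in rad, forces in N, time in s.
With the tool pointing down it reaches from about 0.375 to 0.75 m from the base axis. Payload 9 kg.
Tool frame: the origin (TCP) lies midway between the tips of the shut fingers; the grasp point (between the pads) lies 19 mm behind it; z points along the fingers, y is the line along which they close (so a half turn about z gives the same grasp; the last joint's range is limited). The gripper opens to 85 mm and grips with 20 to 120 N. Pads are 22 mm wide; open, the fingers measure 114 mm over their backs; the gripper's body (76 mm by 85 mm) begins 54 mm behind the grasp point. The pads swing forward as they close: fully open they stand 13 mm farther back than shut.
Start: joints at [-1.363, 0.104, 0.097, 1.564, 0, 1.353], TCP at [0.248, -0.546, 0.231] pointing down, gripper open.
Joint ranges: [-2.99, 2.99], [-0.84, 1.86], [-1.1, 1.16], [-1.84, 2.11], [-1.51, 1.56], [-3.14, 3.14]. Speed limits (rad/s): [2.22, 2.22, 2.57, 3.14, 3.14, 3.14].

### API

Orientations are given as [roll, pitch, yaw] about the fixed x, y, z axes, in that order (R = Rz(yaw) Ry(pitch) Rx(roll)).
In Python, from workcell import r, effector, viewer, finder, readout gives the robot as it stands. Calls block until the motion is done:
- r.reach(position, orientation): joint-space move of the TCP to a pose.
- r.line_to(position, speed=0.15, orientation=None): straight line of the TCP; orientation=None keeps the orientation; speed is the mean speed in m/s.
- r.set_joints(angles): joint-space move.
- effector.grip(opening, force=None): finger opening in m; force is the grip in N (None keeps the last); returns when the fingers have stopped.
- r.dwell(seconds).
- r.solve_ik(position, orientation): joint angles nearest the present ones, or None.
- viewer.snapshot(name): name is "side" or "top" or "wrist"; returns (picture, depth): 480x640x3 uint8, blue, green, red; 480x640 float32, m along the optical axis (not along the pixel's ray), 0 where there is no reading.
- viewer.get_calibration(name): a dict with "camera_matrix" (3x3 intrinsics, pixels), "pose" (4x4, takes a point from camera to world coordinates). Camera axes: x right, y up, looking along -z (the intrinsics and any distortion apply to the point x, -y, -z); pixel columns grow to the right and rows downward; lengths in m; the calibration is good to about 2 mm. A picture is of the moment at which its call begins: read the wrist's pose just before it. get_calibration takes no time and is no camera call; for the wrist camera it gives the pose at the moment of the call.
A pose or a line that the arm cannot do raises r.PlanningError and nothing moves.
- r.sign_off(): hands the job in; it is judged then, once.
Trained networks look in the newest picture that a camera, given by its name, has taken for a name from the list of things; names that differ only in an ending like _2 or _b are one class to them, and where a whole thing is asked for, a point or a joint stands for the part that bears it (a point fixed in the world has none). Each returns a list of dicts, best first, with "score" (0 to 1); they miss things now and then, are a little off and sometimes report something else, mostly with a low value. They report only what shows in the picture. A call takes as long as a camera call.
- finder.regions_of(name, camera): "region" (480x640 bool, what is visible of it) and "extent" ([centre column, centre row, width, height] in pixels, round what is visible of it).
Readings, each from a call of its own:
- readout.current_t(): time.
- readout.current_joint_positions(): joint angles.
- readout.current_joint_velocities(): joint speeds.
- readout.current_effort(): joint torques, N m.
- readout.current_tool_pos(): TCP position.
- readout.current_ee_rot(): TCP orientation.
- readout.current_wrist_force(): force on the tool from outside, world axes, zero at the start.
- readout.current_ft_torque(): the same for the moment, N m.
- readout.current_grip_width(): finger opening in m.
- readout.current_finger_force(): force on a finger pad.
Only numpy, scipy, OpenCV 4.12 (cv2) and the standard library are available. Lean on these libraries where they do the work, as an engineer would, in place of code of your own. Each camera call takes 0.05 s, during which the arm holds its last target. There are 200 camera calls.

## Working session

There is one attempt and no reset: what is moved stays moved. The work goes in short steps, each a Python script; the robot and the scene stay as the last script left them, time stands still between calls to the robot, and variables do not carry over. Pictures are saved under pics/ and viewed, at most 10 in all, crops included, and the job is handed in when it is done.

```bash
mkdir -p pics; ls
cat > h.py <<'E'
import numpy as np, cv2
from workcell import r, effector, viewer, finder, readout
def cloud(cam,depth,cal,mask=None):
    K=cal["camera_matrix"];T=np.array(cal["pose"])
    m=depth>0
    if mask is not None: m&=mask
    v,u=np.nonzero(m); d=depth[v,u]
    K=np.array(K)
    p=np.stack([(u-K[0,2])/K[0,0]*d,-(v-K[1,2])/K[1,1]*d,-d],1)
    return p@T[:3,:3].T+T[:3,3],u,v
E
python3 - <<'E'
from h import *
ims=[]
for c in ["top","side"]:
    cal=viewer.get_calibration(c); im,d=viewer.snapshot(c); ims.append(im)
    print(c,cal.keys(),np.round(cal["camera_matrix"],1).tolist(),np.round(cal["pose"],3).tolist())
    cv2.imwrite(f"pics/{c}0.png",im); np.savez(f"{c}0.npz",im=im,d=d)
    for n in ["punch","thin_punch_1","rest","fixture","indicator","vial"]:
        for o in finder.regions_of(n,c)[:3]:
            P,_,_=cloud(c,d,cal,o["region"])
            print(n,round(o["score"],2),np.round(o["extent"]),len(P),np.round(np.median(P,0),3),np.round(np.percentile(P,[2,98],axis=0),3).tolist())
            np.save(f"m_{c}_{n}_{round(o['score']*100)}.npy",o["region"])
print(readout.current_t(),readout.current_ee_rot(),readout.current_wrist_force())
E
```

```text
pics
workcell.py
top dict_keys(['camera_matrix', 'pose']) [[488.2, 0.0, 312.6], [0.0, 488.2, 250.0], [0.0, 0.0, 1.0]] [[0.019, 0.999, -0.046, 0.575], [-0.999, 0.017, -0.027, -0.004], [-0.026, 0.046, 0.999, 1.195], [0.0, 0.0, 0.0, 1.0]]
punch 0.97 [243. 279.  57.  16.] 593 [0.558 0.185 0.059] [[0.541, 0.123, -0.0], [0.575, 0.254, 0.066]]
punch 0.62 [380. 257.  32.  16.] 343 [ 0.613 -0.132  0.081] [[0.59, -0.163, 0.001], [0.646, -0.092, 0.114]]
thin_punch_1 0.94 [237. 300.  54.  13.] 380 [0.506 0.203 0.053] [[0.494, 0.14, 0.001], [0.518, 0.264, 0.058]]
thin_punch_1 0.66 [249. 258.  54.  16.] 361 [0.61  0.173 0.053] [[0.598, 0.116, 0.047], [0.622, 0.233, 0.058]]
rest 0.8 [244. 278.  39.  75.] 545 [0.541 0.2   0.019] [[0.474, 0.149, -0.003], [0.641, 0.232, 0.051]]
fixture 0.83 [412. 265.  96.  76.] 4554 [ 0.596 -0.204  0.019] [[0.517, -0.31, 0.014], [0.675, -0.101, 0.083]]
indicator 0.76 [376. 260.  29.  19.] 327 [ 0.611 -0.13   0.082] [[0.588, -0.152, 0.017], [0.638, -0.091, 0.114]]
vial 0.61 [328. 192.  14.  18.] 264 [ 0.765 -0.007  0.073] [[0.752, -0.026, -0.001], [0.792, 0.012, 0.08]
[... 911 characters left out ...]
 [0.528 0.171 0.022] [[0.471, 0.146, -0.001], [0.639, 0.232, 0.05]]
rest 0.46 [326. 361. 131. 142.] 8312 [ 0.595 -0.21   0.019] [[0.514, -0.315, 0.002], [0.674, -0.105, 0.084]]
fixture 0.72 [252. 205.  22.  49.] 585 [0.555 0.17  0.059] [[0.536, 0.122, 0.003], [0.572, 0.25, 0.065]]
fixture 0.57 [328. 360. 129. 142.] 8042 [ 0.595 -0.211  0.019] [[0.516, -0.314, 0.01], [0.674, -0.108, 0.084]]
indicator 0.91 [319. 306.  41.  37.] 693 [ 0.604 -0.119  0.08 ] [[0.587, -0.154, 0.021], [0.637, -0.092, 0.113]]
vial 0.62 [373. 250.  19.  36.] 552 [ 0.763 -0.017  0.055] [[0.75, -0.026, 0.005], [0.782, 0.004, 0.079]]
0.7 [3.14146471e+00 5.16485370e-05 4.25747883e-01] [ 0.7164745  -0.67905861  0.39214745]
```

Run:
```python
import cv2,numpy as np
a=cv2.imread("pics/side0.png")[160:440,180:420]; b=cv2.imread("pics/top0.png")[170:340,200:480]
a=cv2.resize(a,None,fx=2,fy=2,interpolation=2)[:560]; b=cv2.resize(b,(320,194))
o=np.zeros((560,800,3),np.uint8); o[:,:480]=a; o[:194,480:]=b
cv2.imwrite("pics/c1.png",o)
```

```text
(no output)
```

View pics/c1.png

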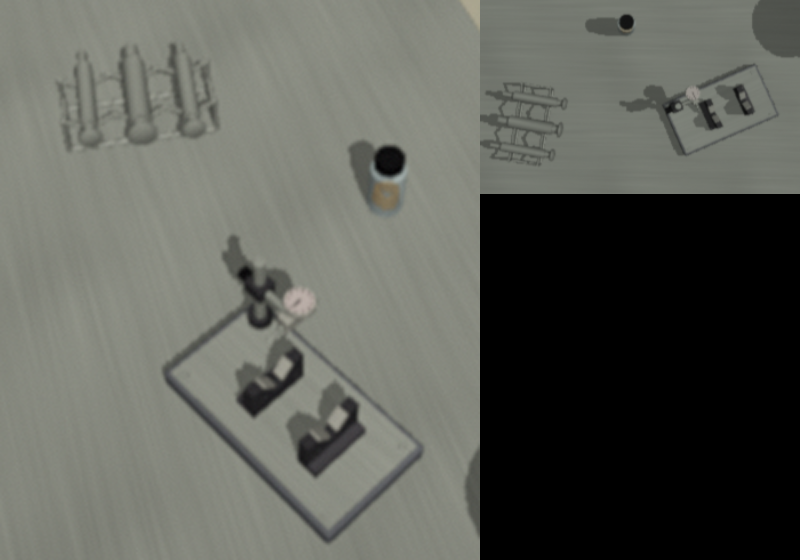

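```bash
python3 - <<'E'
from h import *
from scipy.spatial.transform import Rotation as Ro
p=readout.current_tool_pos(); R=Ro.from_euler('xyz',readout.current_ee_rot()).as_matrix()
T=np.array(viewer.get_calibration("wrist")["pose"]); print("cam in tool",np.round(R.T@(T[:3,3]-p),3),np.round(R.T@T[:3,:3],2).tolist())
for nm,pos,yaw in [("fix",[0.60,-0.20,0.30],-1.14),("rest",[0.545,0.18,0.28],-1.75)]:
    r.reach(pos,[np.pi,0,yaw]); r.dwell(0.3)
    cal=viewer.get_calibration("wrist"); im,d=viewer.snapshot("wrist")
    cv2.imwrite(f"pics/w_{nm}.png",im); np.savez(f"w_{nm}.npz",im=im,d=d,K=cal["camera_matrix"],T=cal["pose"])
    for n in ["punch","thin_punch_1","rest"] if nm=="rest" else ["fixture","indicator","strip_left"]:
        for o in finder.regions_of(n,"wrist")[:2]:
            P,_,_=cloud("wrist",d,cal,o["region"])
            print(n,round(o["score"],2),np.round(o["extent"]),len(P),np.round(np.median(P,0),4))
            np.save(f"w_{nm}_{n}_{round(o['score']*100)}.npy",o["region"])
print(readout.current_t(),readout.current_joint_positions())
E
python3 -c "
import cv2,numpy as np
cv2.imwrite('pics/c2.png',np.hstack([cv2.resize(cv2.imread(f'pics/w_{n}.png'),(400,300)) for n in ('fix','rest')]))"; ls *.npy
```

```text
cam in tool [ 0.077 -0.001 -0.143] [[-0.0, 0.95, 0.3], [1.0, 0.0, -0.0], [-0.0, 0.3, -0.95]]
fixture 0.94 [321. 195. 120. 204.] 18454 [ 0.6005 -0.2117  0.0194]
indicator 0.78 [289. 265.  49.  69.] 1591 [ 0.6082 -0.1273  0.0824]
strip_left 0.54 [337. 182.  14.  77.] 273 [ 0.5993 -0.2469  0.0539]
punch 0.59 [309. 206.  32. 123.] 2627 [0.5555 0.18   0.0601]
thin_punch_1 0.66 [261. 210.  28. 121.] 1865 [0.6076 0.172  0.0539]
thin_punch_1 0.58 [362. 214.  23. 119.] 1921 [0.5041 0.1939 0.0537]
rest 0.72 [312. 210. 153.  68.] 2396 [0.5695 0.1885 0.0222]
6.375 [ 9.10081597e-02  4.14631336e-02  1.20599124e-01  1.64999453e+00
  1.06591863e-05 -1.30043208e+00]
m_side_fixture_57.npy
m_side_fixture_72.npy
m_side_indicator_91.npy
m_side_punch_68.npy
m_side_punch_79.npy
m_side_rest_46.npy
m_side_rest_81.npy
m_side_thin_punch_1_38.npy
m_side_thin_punch_1_68.npy
m_side_thin_punch_1_94.npy
m_side_vial_62.npy
m_top_fixture_83.npy
m_top_indicator_76.npy
m_top_punch_62.npy
m_top_punch_97.npy
m_top_rest_80.npy
m_top_thin_punch_1_66.npy
m_top_thin_punch_1_94.npy
m_top_vial_56.npy
m_top_vial_61.npy
w_fix_fixture_94.npy
w_fix_indicator_78.npy
w_fix_strip_left_54.npy
w_rest_punch_59.npy
w_rest_rest_72.npy
w_rest_thin_punch_1_58.npy
w_rest_thin_punch_1_66.npy
```

View pics/c2.png

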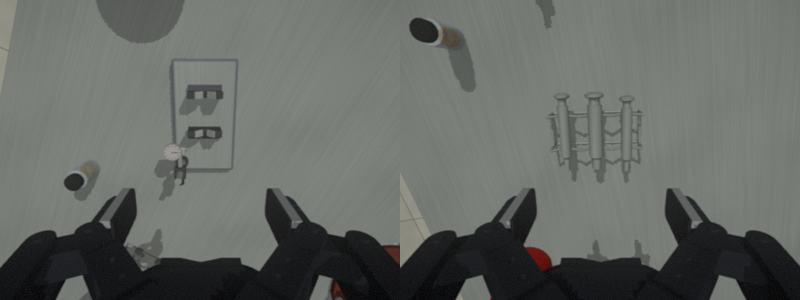

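```bash
cat > fit.py <<'E'
from h import *
import glob
def load(nm):
    if nm.startswith("w_"):
        z=np.load(nm+".npz"); return z["d"],{"camera_matrix":z["K"],"pose":z["T"]}
    return np.load(nm+".npz")["d"],viewer.get_calibration(nm[:-1])
def fixt(nm,yaw0=None):
    d,c=load(nm);P,_,_=cloud("",d,c)
    P=P[(abs(P[:,0]-.6)<.12)&(abs(P[:,1]+.2)<.14)]
    zb=P[abs(P[:,2])<.008]; B=P[abs(P[:,2]-.018)<.006]
    # clean outliers with raster opening
    g=np.zeros((320,320),np.uint8); ij=((B[:,:2]-[.46,-.36])*1000).astype(int); ok=((ij>=0)&(ij<320)).all(1); g[ij[ok,1],ij[ok,0]]=255
    g=cv2.morphologyEx(g,cv2.MORPH_CLOSE,np.ones((7,7)));g=cv2.morphologyEx(g,cv2.MORPH_OPEN,np.ones((9,9)))
    cs,_=cv2.findContours(g,0,2); rc=cv2.minAreaRect(cv2.convexHull(max(cs,key=cv2.contourArea)))
    b=cv2.boxPoints(rc); e=max([b[1]-b[0],b[2]-b[1]],key=np.linalg.norm); yaw=np.arctan2(*(e*np.sign(e[1]))[::-1])
    print(nm,"bench z",np.median(zb[:,2]).round(4),"base z",np.median(B[:,2]).round(4),"centre",np.array(rc[0])/1000+[.46,-.36],"size",rc[1],"yaw",yaw)
    return P,yaw
if __name__=="__main__":
    for nm in ["top0","side0","w_fix"]:
        P,yaw=fixt(nm)
        ax=np.array([np.cos(yaw),np.sin(yaw)]);ay=np.array([-ax[1],ax[0]])
        Q=np.c_[(P[:,:2]-[.6,-.21])@ax,(P[:,:2]-[.6,-.21])@ay,P[:,2]]
        S=Q[(Q[:,2]>.03)&(Q[:,2]<.063)&(abs(Q[:,0])<.055)&(abs(Q[:,1])<.06)]
        h,e=np.histogram(S[:,0],bins=np.arange(-.06,.062,.003)); print("x",[(round(a*1000),int(b)) for a,b in zip(e,h) if b])
        h,e=np.histogram(S[:,1],bins=np.arange(-.06,.062,.003)); print("y",[(round(a*1000),int(b),round(1000*np.median(S[(S[:,1]>=a)&(S[:,1]<a+.003),2]))) for a,b in zip(e,h) if b])
    for nm,ms in [("top0","m_top_punch_97"),("side0","m_side_punch_79"),("w_rest","w_rest_punch_59")]:
        d,c=load(nm);P,_,_=cloud("",d,c,cv2.erode(np.load(ms+".npy").astype(np.uint8),np.ones((3,3)))>0)
        P=P[(P[:,2]>.035)&(P[:,2]<.072)]
        dx=cv2.fitLine(P[:,:2].astype(np.float32),cv2.DIST_HUBER,0,.01,.01).ravel(); a=dx[:2]*np.sign(dx[1]);
        s=(P[:,:2]-dx[2:])@a; n=np.array([-a[1],a[0]])
        t=(P[:,:2]-dx[2:])@n
        print(nm,"yaw",np.arctan2(a[1],a[0]),"ends",np.percentile(s,[0,1,99,100]),"pt",dx[2:],"origin est", dx[2:]+a*(s.min()+.0655),dx[2:]+a*(s.max()-.068))
        for lo in np.arange(s.min(),s.max(),.008):
            k=(s>=lo)&(s<lo+.008)
            if k.sum()>3: print(" ",(lo*1000).round(),k.sum(),"w",(t[k].min()*1000).round(1),(t[k].max()*1000).round(1),"z",(P[k,2].max()*1000).round(1))
E
python3 fit.py
```

```text
top0 bench z 0.0003 base z 0.0188 centre [ 0.59605656 -0.20731628] size (120.319580078125, 215.27598571777344) yaw 1.9987448
x [(-57, 1), (-54, 2), (-51, 2), (-48, 35), (-45, 32), (-42, 35), (-39, 70), (-36, 13), (18, 16), (21, 34), (24, 33), (27, 35), (30, 58), (33, 9), (36, 9), (39, 14), (51, 4)]
y [(-33, 1, 62), (-30, 16, 56), (-27, 22, 57), (-24, 21, 58), (-21, 20, 57), (-18, 20, 58), (-15, 22, 55), (-12, 18, 54), (-9, 19, 48), (-6, 17, 48), (-3, 15, 39), (0, 18, 37), (3, 18, 39), (6, 17, 47), (9, 20, 49), (12, 20, 53), (15, 20, 55), (18, 23, 56), (21, 21, 56), (24, 19, 58), (27, 21, 57), (30, 14, 58)]
side0 bench z 0.0004 base z 0.0188 centre [ 0.59407919 -0.20700111] size (121.53028106689453, 216.39857482910156) yaw 1.996726
x [(-57, 3), (-54, 12), (-51, 3), (-48, 188), (-45, 65), (-42, 71), (-39, 59), (-36, 29), (18, 63), (21, 164), (24, 56), (27, 59), (30, 59), (33, 10), (36, 1), (39, 1), (45, 12), (48, 1), (51, 6), (54, 1)]
y [(-54, 1, 60), (-51, 2, 60), (-48, 1, 61), (-45, 2, 61), (-42, 1, 61), (-39, 2, 61), (-36, 2, 61), (-33, 1, 62), (-30, 9, 56), (-27, 41, 57), (-24, 40,
[... 2252 characters left out ...]
5 w -3.1 1.6 z 57.3
w_rest yaw 1.42431 ends [-0.05834655 -0.05744181  0.06916594  0.0720156 ] pt [0.55533886 0.18163003] origin est [0.556383   0.18870687] [0.55592499 0.18560262]
  -58.0 202 w -13.7 12.5 z 67.2
  -50.0 120 w -8.8 8.3 z 63.5
  -42.0 153 w -10.8 10.9 z 63.9
  -34.0 172 w -11.1 10.8 z 63.4
  -26.0 165 w -11.2 10.5 z 64.0
  -18.0 162 w -10.9 11.2 z 64.1
  -10.0 172 w -11.3 11.0 z 64.1
  -2.0 158 w -11.4 10.7 z 63.2
  6.0 153 w -11.1 10.5 z 64.0
  14.0 147 w -11.3 10.2 z 63.9
  22.0 145 w -9.6 11.0 z 64.0
  30.0 141 w -10.1 10.8 z 63.8
  38.0 142 w -11.3 10.5 z 63.6
  46.0 105 w -10.6 10.2 z 63.7
  54.0 71 w -6.9 5.6 z 60.5
  62.0 80 w -7.1 6.3 z 59.0
  70.0 21 w -6.2 5.0 z 59.5
```

Run:
```python
from h import *
p=np.array([.5565,.1855]); yaw=1.425-np.pi; o=[np.pi,0,yaw]
effector.grip(0.044,20)
r.reach([*p,0.12],o); r.dwell(.3); print("F",readout.current_wrist_force())
r.line_to([*p,0.028],speed=0.08); r.dwell(.2)
print("F down",readout.current_wrist_force(),readout.current_tool_pos(),readout.current_grip_width())
effector.grip(0.0,25); print("F grip",readout.current_wrist_force(),readout.current_grip_width(),readout.current_finger_force())
effector.grip(0.0,80); r.dwell(.2)
print("F grip",readout.current_wrist_force(),readout.current_grip_width(),readout.current_finger_force())
r.line_to([*p,0.20],speed=0.1); r.dwell(.4)
print("F lift",readout.current_wrist_force(),readout.current_ft_torque(),readout.current_grip_width(),readout.current_t())
cal=viewer.get_calibration("wrist"); im,d=viewer.snapshot("wrist"); cv2.imwrite("pics/w_held.png",im); np.savez("w_held.npz",d=d,im=im,K=cal["camera_matrix"],T=cal["pose"])
o=finder.regions_of("punch","wrist")
for q in o[:2]:print(q["score"],q["extent"])
im,d2=viewer.snapshot("side"); cv2.imwrite("pics/side1.png",im); np.savez("side1.npz",d=d2)
for q in finder.regions_of("punch","side")[:2]:print("side",q["score"],q["extent"])
s=cv2.resize(im[80:300,150:370],(400,400)); w=cv2.resize(cv2.imread("pics/w_held.png"),(400,300))
c=np.zeros((400,800,3),np.uint8);c[:,:400]=s;c[:300,400:]=w;cv2.imwrite("pics/c3.png",c)
```

```text
F [0.32548902 0.02583981 0.09014516]
F down [0.53729846 0.28319041 0.40173144] [0.55679624 0.18552623 0.0284603 ] 0.043721941181145633
F grip [-4.02570709 -0.33121487  5.1384875 ] 0.024949652288617136 24.365217983722687
F grip [-4.32411606 -0.01530827  7.23916864] 0.022995118039238382 77.92178392410278
F lift [-0.28979506 -0.18016206 -4.15889927] [ 0.00847612  0.00904776 -0.01027594] 0.02355533183639334 12.325
0.78 [321.8, 290.0, 93.8, 253.7]
side 0.55 [243.2, 146.8, 23.1, 42.2]
```

View pics/c3.png

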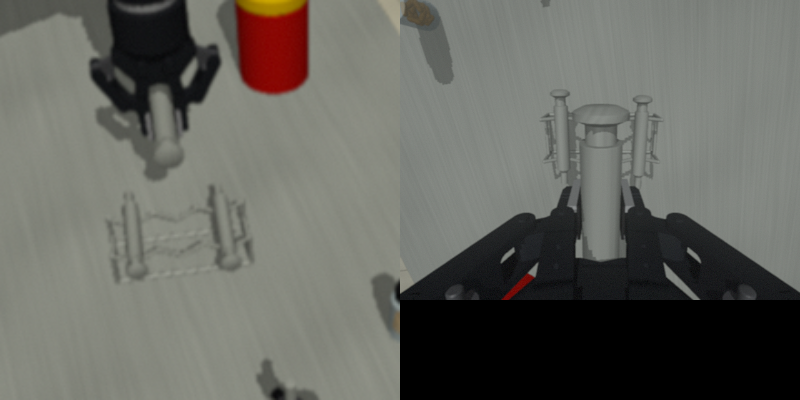

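Run:
```python
from h import *
from scipy.spatial.transform import Rotation as Ro
z=np.load("w_held.npz"); cal={"camera_matrix":z["K"],"pose":z["T"]}
p=readout.current_tool_pos(); R=Ro.from_euler('xyz',readout.current_ee_rot()).as_matrix(); print(p)
def an(P,nm):
    q=(P-p)@R; q=q[(abs(q[:,1])<.018)&(abs(q[:,2]+.02)<.03)&(abs(q[:,0])<.09)]
    # tool x points to head
    for lo in np.arange(-.08,.08,.006):
        k=(q[:,0]>=lo)&(q[:,0]<lo+.006)
        if k.sum()>5: print(nm,round(lo*1000),k.sum(),"y",np.round(np.percentile(q[k,1],[1,50,99])*1000,1),"top z",np.round(np.percentile(q[k,2],5)*1000,1))
    print("xmax",np.percentile(q[:,0],[98,99.5]),q[:,0].max())
an(cloud("",z["d"],cal)[0],"w")
an(cloud("",np.load("side1.npz")["d"],viewer.get_calibration("side"))[0],"s")
```

```text
[0.55651787 0.18549315 0.20002842]
w -38 77 y [-12.6  -7.7  12.4] top z -29.9
w -32 672 y [-11.9  -0.2  11.5] top z -33.9
w -26 743 y [-11.8   0.2  11.7] top z -34.0
w -20 792 y [-11.6  -0.2  11.6] top z -34.0
w -14 959 y [-13.3   0.2  13.4] top z -38.1
w -8 1209 y [-13.5   0.2  13.6] top z -46.3
w -2 1251 y [-13.4  -0.2  13.5] top z -44.4
w 4 1361 y [-14.7  -0.2  15.1] top z -40.5
w 10 2774 y [-17.8  -0.1  17.9] top z -47.9
w 16 1008 y [-11.8  -0.1  11.8] top z -34.0
w 22 1064 y [-11.7   0.2  11.7] top z -34.1
w 28 1104 y [-11.7  -0.1  11.8] top z -34.0
w 34 1152 y [-11.6   0.2  11.8] top z -34.1
w 40 1314 y [-11.5   0.2  11.8] top z -33.4
w 46 918 y [-8.7  0.2  8.8] top z -30.7
w 52 1092 y [-14.7   0.2  15.1] top z -37.0
w 58 1774 y [-14.3   0.2  14.6] top z -36.6
xmax [0.06205925 0.06237534] 0.06261757237968023
s -44 20 y [-11.5   0.    9.3] top z -33.0
s -38 22 y [-12.5  -1.4  10.4] top z -34.2
s -32 24 y [-12.1  -0.1   9.8] top z -34.9
s -26 26 y [-11.7  -0.5  11.2] top z -34.6
s -20 23 y [-11.8  -2.6   9.5] top z -35.4
s -14 23 y [-10.7   1.7  10.3] top z -34.6
s -8 28 y [-13.2  -1.3  11.1] top z -37.5
s -2 34 y [-13.1   1.1  11.7] top z -39.1
s 4 42 y [-17.3  -2.1  17.2] top z -37.9
s 10 125 y [-18.    3.6  17.6] top z -46.5
s 16 24 y [-12.    0.9  11. ] top z -34.2
s 22 29 y [-12.4  -0.8  11.8] top z -33.5
s 28 27 y [-12.4  -1.6   9.9] top z -34.9
s 34 30 y [-12.6   0.6  10.9] top z -33.8
s 40 50 y [-12.5  -0.4  11.7] top z -33.6
s 46 7 y [-3.9  0.   3.9] top z -31.7
s 52 10 y [-13.4  -2.4  11.6] top z -36.8
s 58 148 y [-14.6   0.1  14.2] top z -35.6
s 64 33 y [-12.3  -1.7  11.2] top z -31.6
xmax [0.06489133 0.06607905] 0.06780884631634734
```

```bash
cat > f.py <<'E'
from h import *
Y=1.998; ax=np.array([np.cos(Y),np.sin(Y)]); ay=np.array([-ax[1],ax[0]]); O=[np.pi,0,Y-np.pi]
org=np.array([.6024,-.2177])
def F(n=6):
    a=[];m=[]
    for _ in range(n): a.append(readout.current_wrist_force()); m.append(readout.current_ft_torque()); r.dwell(.02)
    f=np.mean(a,0);m=np.mean(m,0); return np.array([f[:2]@ax,f[:2]@ay,f[2]]),np.array([m[:2]@ax,m[:2]@ay,m[2]])
def show(t):
    f,m=F(); p=np.array(readout.current_tool_pos()); q=p[:2]-org
    print(t,"F",f.round(2),"M",m.round(3),"tool",np.round([q@ax*1e3,q@ay*1e3,p[2]*1e3],2),"t",round(readout.current_t(),2)); return f
E
python3 - <<'E'
from f import *
p=org-.002*ax
r.reach([*p,0.20],O); r.line_to([*p,0.06],speed=.1); r.dwell(.3); f0=show("hover")
np.save("f0.npy",f0)
z=.046
r.line_to([*p,z],speed=.05)
while z>.0345:
    z-=.0007; r.line_to([*p,z],speed=.02); r.dwell(.1); f=show("")
    if f[2]-f0[2]>3 or abs(f[1]-f0[1])>4: break
E
```

```text
hover F [-0.2  -0.3  -3.71] M [-0.014 -0.01  -0.005] tool [-2.030e+00 -1.000e-02  6.009e+01] t 15.98
 F [ 0.39 -0.05 -3.97] M [ 0.005 -0.001 -0.003] tool [-2.06 -0.06 45.44] t 16.87
 F [ 0.1   0.25 -3.71] M [ 0.028 -0.012  0.008] tool [-1.980e+00  3.000e-02  4.457e+01] t 17.32
 F [ 0.02  0.02 -3.91] M [-0.029 -0.002 -0.006] tool [-2.010e+00  2.000e-02  4.389e+01] t 17.77
 F [-0.09 -0.03 -3.57] M [-0.021 -0.004  0.022] tool [-2.010e+00 -1.000e-02  4.322e+01] t 18.22
 F [ 0.1  -0.1  -3.86] M [ 0.002 -0.01  -0.009] tool [-2.010e+00  1.000e-02  4.251e+01] t 18.67
 F [-0.03 -0.   -3.63] M [-0.004 -0.018  0.019] tool [-1.99  0.   41.78] t 19.12
 F [ 0.37  0.62 -1.32] M [ 0.09  -0.062  0.002] tool [-2.12 -0.06 41.29] t 19.57
 F [2.74 2.4  5.7 ] M [ 0.511 -0.549  0.021] tool [-2.15 -0.1  41.18] t 20.02
```

Run:
```python
from f import *
p=org-.002*ax
z=.0412
for dy in [0,.0005,.001,.0015,.002,.0025]:
    r.line_to([*(p+dy*ay),z],speed=.02); r.dwell(.1); f=show(f"{dy*1000:.1f}")
    if f[2]>8 or abs(f[1])>6: break
```

```text
0.0 F [0.7  0.72 1.18] M [ 0.133 -0.133  0.014] tool [-2.060e+00 -4.000e-02  4.125e+01] t 20.47
0.5 F [-0.25 -0.16 -3.71] M [-0.02  -0.018  0.008] tool [-1.82  0.6  40.86] t 20.92
1.0 F [-0.29  0.18 -3.95] M [ 0.002 -0.001  0.01 ] tool [-2.05  0.99 41.23] t 21.37
1.5 F [-0.08 -0.19 -3.86] M [-0.005 -0.003 -0.008] tool [-2.    1.49 41.21] t 21.82
2.0 F [ 0.2   0.23 -3.96] M [-0.027 -0.015  0.014] tool [-1.99  1.98 41.2 ] t 22.27
2.5 F [-0.04 -0.36 -3.69] M [ 0.005 -0.009  0.002] tool [-2.01  2.49 41.2 ] t 22.72
```

Run:
```python
from f import *
p=org-.002*ax
z=.0412
for dy in np.arange(.003,.0071,.0006):
    r.line_to([*(p+dy*ay),z],speed=.02); r.dwell(.05); f=show(f"{dy*1000:.1f}")
    if f[2]>-2 or abs(f[1])>2: break
```

```text
3.0 F [-0.38 -0.34 -4.13] M [-0.013 -0.021 -0.004] tool [-2.02  3.02 41.18] t 23.12
3.6 F [ 0.22 -0.13 -3.78] M [-0.007 -0.029 -0.002] tool [-2.01  3.61 41.21] t 23.52
4.2 F [ 0.31 -1.89 -3.27] M [-0.409 -0.048  0.051] tool [-2.    3.98 41.32] t 23.92
4.8 F [ 0.81 -4.78 -3.06] M [-1.062 -0.137  0.129] tool [-2.06  4.25 41.47] t 24.32
```

Run:
```python
from f import *
p=org-.002*ax; dy=.002; z=.0414
r.line_to([*(p+dy*ay),z],speed=.02)
while z>.036:
    z-=.0005; r.line_to([*(p+dy*ay),z],speed=.015); r.dwell(.1); f=show(f"{dy*1e3:.2f} {z*1e3:.1f}")
    if f[2]>6 or abs(f[1])>4: break
```

```text
2.00 40.9 F [-0.05 -0.17 -4.2 ] M [ 0.007 -0.016 -0.015] tool [-2.04  2.05 40.93] t 25.06
2.00 40.4 F [-0.08  0.02 -3.81] M [-0.006 -0.005 -0.011] tool [-1.98  2.01 40.39] t 25.51
2.00 39.9 F [ 0.11  0.32 -3.97] M [ 0.008 -0.018  0.002] tool [-2.02  1.98 39.92] t 25.96
2.00 39.4 F [-0.33 -0.11 -3.52] M [-0.04   0.063  0.002] tool [-2.02  1.97 39.43] t 26.41
2.00 38.9 F [1.53 1.51 2.24] M [ 0.215 -0.373  0.059] tool [-2.06  1.95 39.23] t 26.86
2.00 38.4 F [3.37 3.16 6.72] M [ 0.47  -0.717  0.07 ] tool [-2.09  1.9  39.2 ] t 27.31
```

Run:
```python
from f import *
d=np.array([-.002,.002]); z=.0384
for k in range(8):
    f=show(f"{(d*1e3).round(2)} {z*1e3:.2f}")
    if 13<f[2]<16.5 and abs(f[:2]).max()<1.5: break
    z-=np.clip((14.5-f[2])/12e3,-.0004,.0004)
    d=d+np.clip(f[:2]/25e3,-.00015,.00015)
    r.line_to([*(org+d[0]*ax+d[1]*ay),z],speed=.01); r.dwell(.15)
r.dwell(.5); show("hold")
im,dd=viewer.snapshot("side"); s=cv2.resize(im[220:440,210:430],(500,500),interpolation=2)
cal=viewer.get_calibration("wrist"); w,dw=viewer.snapshot("wrist"); np.savez("w_seat.npz",d=dw,K=cal["camera_matrix"],T=cal["pose"])
c=np.zeros((500,800,3),np.uint8); c[:,:500]=s; c[:400,500:]=w[80:480,170:470]; cv2.imwrite("pics/c4.png",c)
print(readout.current_t(),readout.current_grip_width(),readout.current_finger_force())
```

```text
[-2.  2.] 38.40 F [3.46 2.56 6.58] M [ 0.453 -0.708  0.074] tool [-2.09  1.86 39.2 ] t 27.41
[-1.86  2.1 ] 38.00 F [3.87 2.8  8.95] M [ 0.524 -0.804  0.061] tool [-2.12  1.89 39.17] t 27.91
[-1.71  2.21] 37.60 F [ 4.51  3.01 10.74] M [ 0.595 -0.899  0.067] tool [-2.15  1.86 39.19] t 28.41
[-1.56  2.33] 37.29 F [ 4.71  3.19 12.39] M [ 0.599 -0.914  0.061] tool [-2.16  1.86 39.14] t 28.91
[-1.41  2.46] 37.11 F [ 4.4   3.02 12.74] M [ 0.525 -0.887  0.07 ] tool [-2.14  1.88 39.12] t 29.41
[-1.26  2.58] 36.96 F [ 4.24  2.71 13.13] M [ 0.469 -0.821  0.073] tool [-2.17  1.85 39.16] t 29.91
[-1.11  2.69] 36.85 F [ 3.71  2.07 12.7 ] M [ 0.39  -0.732  0.07 ] tool [-2.14  1.87 39.09] t 30.41
[-0.96  2.77] 36.70 F [ 3.12  1.9  13.5 ] M [ 0.386 -0.693  0.048] tool [-2.16  1.87 39.13] t 30.91
hold F [ 2.78  1.84 14.04] M [ 0.288 -0.625  0.077] tool [-2.17  1.87 39.14] t 31.91
32.0083 0.02319986000859732 80.2859115600586
```

View pics/c4.png

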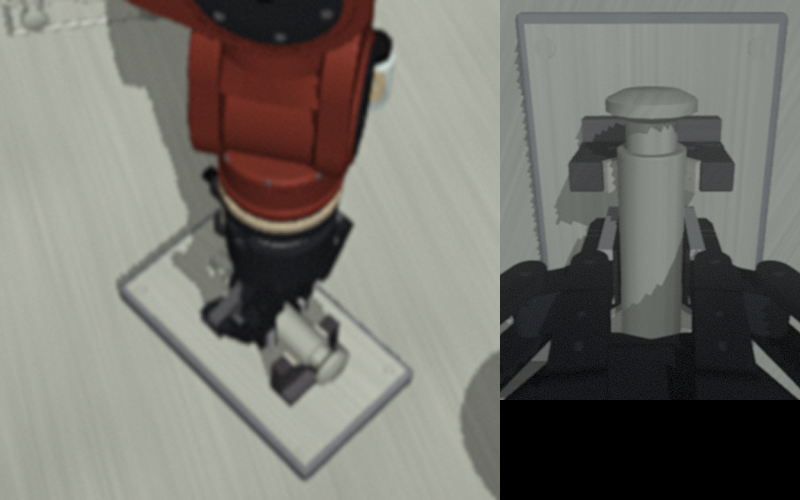

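Run:
```python
from f import *
z=np.load("w_seat.npz"); P,u,v=cloud("",z["d"],{"camera_matrix":z["K"],"pose":z["T"]})
q=P[:,:2]-org; Q=np.c_[q@ax,q@ay-.002,P[:,2]]*1e3
S=Q[(abs(Q[:,2]-57.5)<2.5)&(abs(Q[:,1])>17)&(abs(Q[:,1])<32)&(Q[:,0]<-20)&(Q[:,0]>-60)]
print("support top x",np.percentile(S[:,0],[2,10,50,90,98]).round(1),len(S), "y",np.percentile(S[:,1],[1,99]).round(1))
for lo in range(-75,-20,3):
    k=(Q[:,0]>=lo)&(Q[:,0]<lo+3)
    b=k&(abs(Q[:,1])<4)&(Q[:,2]>50); s=k&(abs(abs(Q[:,1])-25)<5)&(Q[:,2]>50)
    w=k&(abs(Q[:,1])<14)&(Q[:,2]>60)
    print(lo,"punch",b.sum(),np.percentile(Q[b,2],90).round(1) if b.any() else "","y",np.percentile(Q[w,1],[2,98]).mean().round(2) if w.any() else "","supp",s.sum(),np.median(Q[s,2]).round(1) if s.any() else "")
```

```text
support top x [-37.7 -37.2 -32.3 -27.2 -25.9] 2369 y [-30.9  30.2]
-75 punch 0  y  supp 0 
-72 punch 0  y  supp 0 
-69 punch 0  y  supp 0 
-66 punch 300 72.1 y -0.34 supp 0 
-63 punch 303 76.4 y -0.02 supp 0 
-60 punch 235 76.6 y -0.01 supp 0 
-57 punch 138 74.9 y -0.12 supp 0 
-54 punch 221 70.3 y -0.3 supp 0 
-51 punch 211 70.2 y -0.32 supp 0 
-48 punch 197 69.9 y -0.25 supp 0 
-45 punch 290 73.0 y -0.14 supp 0 
-42 punch 207 73.4 y -0.12 supp 0 
-39 punch 203 73.3 y -0.32 supp 582 57.0
-36 punch 199 73.4 y -0.31 supp 398 58.5
-33 punch 201 73.4 y -0.28 supp 404 58.5
-30 punch 196 73.4 y -0.19 supp 400 58.5
-27 punch 188 73.3 y -0.34 supp 144 58.3
-24 punch 191 73.4 y 0.16 supp 2 134.2
-21 punch 174 73.4 y -0.01 supp 1070 116.0
```

Run:
```python
from f import *
show("final"); print(r.sign_off())
```

```text
final F [ 3.18  2.06 13.55] M [ 0.306 -0.632  0.073] tool [-2.15  1.9  39.12] t 32.11
the job is handed in; nothing more can be done
None
```

The thick punch is bedded in both V-supports, still gripped and pressed down with about 14 N, its tip face about 5 mm past the stylus by camera measurement; the job was handed in at 32 s, with no verdict returned.

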